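# Turn a keyed filter lid home

### The arm

A 6-joint arm with a two-finger parallel gripper is mounted at the origin on the work surface. World frame = base frame: x ahead of the robot, y to its left, z up, the work surface at z = 0. Lengths are in mm, angles in rad, forces in N, time in s.
With the tool pointing down it reaches from about 350 to 975 mm from the base axis. Payload 7.1 kg.
Tool frame: the origin (TCP) lies midway between the tips of the shut fingers; the grasp point (between the pads) lies 19 mm behind it; z points along the fingers, y is the line along which they close (so a half turn about z gives the same grasp; the last joint's range is limited). The gripper opens to 88 mm and grips with 3 to 60 N. Pads are 20 mm wide; open, the fingers measure 115 mm over their backs; the gripper's body (75 mm by 178 mm) begins 61 mm behind the grasp point.
Start: joints at [-1.211, 0.423, 1.63, -0, 1.089, -0.019], TCP at [231.145, -580.669, 188.475] pointing down, gripper open.
Joint ranges: [-3, 3], [-0.9, 2.11], [0.09, 2.58], [-1.31, 4.45], [0.11, 2.69], [-2.54, 2.54]. Speed limits (rad/s): [2.39, 2.39, 3.01, 3.14, 3.14, 3.14].

### API

Orientations are given as a unit quaternion [x, y, z, w].
In Python, from cell import get_obs, eyes, ticket gives the robot as it stands. The module is installed in compiled form; this text tells all that it offers.
- The arm moves only by the tool drive_tool, never from a script. Its argument "rows" is a list of rows, each an object with "hand": the opening, from 0 (shut) to 1 (fully open); "translation": the shift along the tool's x, y, z in cm, a list of three; "rotation": the turn, a rotation vector about the tool's x, y, z in rad, a list of three. In form: [{"hand": hand, "translation": [dx, dy, dz], "rotation": [rx, ry, rz]}, ...]. A call has 1 to 8 rows; each row is the pose to reach, as a shift and turn from the pose commanded when the call began, along the tool's axes at that moment; what a row does not reach only later rows make up. A row lasts 1/12 s, in which the tool goes at most 41.7 mm and 7.16 degrees, less where a joint would pass 70% of its speed; a pose out of reach is approached as far as the arm can. A call with a gripper value outside its range is refused whole. The fingers move at their own pace and stop on an object; the grip force is fixed at half the most. Time passes only in rows, so rows that repeat a pose let the fingers close. It gives the time, the measured TCP pose, the force, the opening and the grip force at its end, in the units of the state.
- get_obs(): the state, without advancing time (a new reading comes with each control period).
- eyes.snapshot(name): name is "scene" or "side" or "wrist"; returns a dict with "image" (400x640x3 uint8, red, green, blue), "fovy" (degrees; the focal length in pixels is half the picture's height over the tangent of half this angle, whatever the lens; pixels are square), "cx", "cy" (the principal point, pixels), "R" (3x3) and "t" (3): a world point X has camera coordinates R X + t. Camera axes: x right, y down, z forward; pixel columns grow to the right and rows downward; lengths in mm; the calibration is good to about 2 mm. The wrist camera is an equidistant fisheye: a pixel r from the principal point sees the ray r / f radians off the axis. A picture is of the moment at which its call begins. There is no depth.
- ticket.close_job(): hands the job in; it is judged then, once.
The state is a dict: "clock": time; "qpos": joint angles; "qd": joint speeds; "tau": joint torques, N m; "eef_pos": TCP position; "tcp_rot": TCP orientation; "ft_force": force on the tool from outside, world axes, zero at the start; "ft_torque": the same for the moment, N m; "grip_width": finger opening in mm; "grip_force": force on a finger pad.
Only numpy, scipy, OpenCV 4.12 (cv2) and the standard library are available. Lean on these libraries where they do the work, as an engineer would, in place of code of your own. Each camera call takes 0.05 s, during which the arm holds its last target. There are 200 camera calls.

### The job

The blue lid of the filter canister is sitting crooked because its orange key rides on the rim. Press the white cap of the spray can fully down to give the rim a shot of lubricant and let the cap come back up; then turn the lid round on the rim, without lifting it off or tipping it up, until the key drops into the notch above the yellow pointer, and after it has dropped press the lid down until it sits flush on the rim all round. Leave the loose parts on the bench where they are.

Things in the scene. Friction and masses are not known exactly. Their poses are not given: they have to be found in the camera images.
- canister: Fixed aluminium filter canister on a dark 130 mm square base plate. Origin: centre of the underside, on the bench; z up. Flat rim 100 mm above the origin, bore 90 mm, outer diameter 108 mm, one notch on its +x side. A brass port points to -x, up to 94 mm from the axis, under 65 mm high.
- notch (a point): Middle of the mouth of the rim's only notch, at rim-top level, 49.5 mm from the canister's axis. Notch 14 mm wide, 18 mm deep. A yellow pointer 27 mm below the rim marks it, reaching 82 mm from the axis.
- lid: Loose lid, about 0.35 kg, on the canister. Origin: centre of the flange's underside; z up. Blue flange 108 mm across, 8 mm thick; under it a round plug 86 mm across, 20 mm deep, centres it in the bore (2 mm play all round): it can turn either way. Key on its +x side. Two ears along +y and -y reach 84 mm from the axis (18 mm wide, top 8 mm above the origin), each with a black upright paddle.
- lid_key (a point): Middle of the underside of the orange key (10 mm wide, hangs 14 mm below the flange, reaches 70 mm from the axis), 49.5 mm from the lid's axis. Riding on the rim it holds the lid leaning about 4 degrees, key side high, lid origin 11 mm above the rim. Over the notch it drops 6 mm by itself: lid level, flange 8 mm above the rim, and it turns no further. Seated: 14 mm below the rim.
- lid_boss (a point): Centre of the flat top of the black round boss in the middle of the lid (30 mm across, 28 mm tall), 36 mm above the lid's origin: the place to press. After the key has dropped, a stiff cartridge inside the canister holds the lid 8 mm up; a push of some 10 N here moves it down onto the rim, where it stays.
- paddle_a (a point): Centre of the upright paddle on the lid's +y ear: 73 mm from the lid's axis, 8 mm above the lid's origin; 12 mm thick across the lid's x, 22 mm long along y (62 to 84 mm from the axis), 40 mm tall, from 12 mm below to 28 mm above the origin. Pushing its flat side low down, at about rim height, turns the lid; pushing near its top can tip the lid.
- paddle_b (a point): The same paddle on the lid's -y ear.
- cap (a joint): Travel of the spray cap, m: 0 up, 0.006 fully down. Spring: about 2 N to start, 5 N fully down; it comes back up by itself.
- cap_top (a point): Centre of the top of the white spray cap, 24 mm across, 146 mm above the bench when up. The red can under it (54 mm across) is clamped to the bench and its nozzle faces the canister.
- motor: Loose small square motor, 42 x 42 x 48 mm with an 18 mm shaft on top. Origin: centre of the underside. Not to be moved.
- bracket: Loose steel angle bracket, 60 x 34 x 42 mm. Origin: centre of the underside. Not to be moved.
- roller: Loose black ribbed roller standing on end, 50 mm across, 40 mm tall. Origin: centre of the underside. Not to be moved.
- wrench: Loose wrench lying on the bench. Not to be moved.
Mind the look-alikes: they are no part of the job. What is shaped like the lid but green or turquoise is not meant.

How it is judged (in metres and radians):
On the way, in this order (a step that is already met when the one before it is completed fails the run):
1. the spray cap is pressed down (at least 4.5 of its 6 mm) (value of joint cap above 0.0045 m), for 0.05 s.
2. the spray cap has come back up (value of joint cap below 0.0015 m), for 0.05 s.
3. the key has dropped into the notch: its underside at least 3.5 mm below the rim, within 6 mm of the notch's middle, the lid level (z of lid_key in the frame of canister below 0.0965 m and horizontal distance between lid_key and notch below 0.006 m and angle between lid's own z axis and vertical below 0.04 rad), for 0.1 s.
At the end, for the whole second after the job is handed in: The lid's flange lies on the rim (within 2.5 mm, tilt under 0.03 rad) with the key down in the notch (within 6 mm of its middle, at least 10.5 mm below the rim), the lid at rest, and the spray cap is up again (z of lid in the frame of canister below 0.1025 m and z of lid_key in the frame of canister below 0.0895 m and horizontal distance between lid_key and notch below 0.006 m and angle between lid's own z axis and vertical below 0.03 rad and linear speed of lid below 0.01 m/s and value of joint cap below 0.0015 m); the robot touches nothing.
It fails at once if the lid is lifted off: more than 30 mm above the rim (z of lid in the frame of canister above 0.13 m).
It fails at once if the lid is tipped up by more than 0.3 rad (angle between lid's own z axis and vertical above 0.3 rad).
It fails at once if a loose part on the bench is moved by more than 30 mm (distance of any of motor, bracket, roller, wrench from where it was at the start of the episode above 0.03 m).
It also fails if it takes over 64 s, if anything falls off the work surface, if the arm or the gripper's body presses on something with over 40 N, if the wrist force passes 120 N, or if a joint passes its speed limit or range.

## Working session

There is one attempt and no reset: what is moved stays moved. The work goes in short steps, Python scripts to look and compute and a tool call to move; the robot and the scene stay as the last step left them, time stands still between calls to the robot, and variables do not carry over. Pictures are saved under pics/ and viewed, at most 10 in all, crops included, and the job is handed in when it is done.

Besides the shell and the picture viewer there is one more tool, called after "Request:" by a JSON object that holds its "name" and its "arguments", one argument or row to a line. drive_tool: Moves the arm, as the interface text tells. Its arguments: {"type":"object","properties":{"rows":{"type":"array","items":{"type":"object","properties":{"hand":{"type":"number"},"translation":{"type":"array","items":{"type":"number"}},"rotation":{"type":"array","items":{"type":"number"}}}}}},"required":["rows"]}

```bash
mkdir -p pics; cat > h.py <<'E'
import numpy as np, cv2, pickle
from cell import get_obs, eyes, ticket
def snap(n,f):
    d=eyes.snapshot(n); cv2.imwrite(f'pics/{f}.png',d['image'][:,:,::-1]); pickle.dump(d,open(f'pics/{f}.pkl','wb')); return d
def load(f): return pickle.load(open(f'pics/{f}.pkl','rb'))
def ray(d,u,v,fish=False):
    f=200/np.tan(np.radians(d['fovy'])/2); p=np.array([u-d['cx'],v-d['cy']])
    if fish:
        r=np.hypot(*p); a=r/f; c=np.array([*(p/r*np.sin(a)),np.cos(a)])
    else: c=np.array([*(p/f),1])
    R=np.array(d['R']); return -R.T@np.array(d['t']), R.T@c
def onz(d,u,v,z,fish=False):
    o,r=ray(d,u,v,fish); return o+r*(z-o[2])/r[2]
def proj(d,X):
    f=200/np.tan(np.radians(d['fovy'])/2); c=np.array(d['R'])@X+np.array(d['t']); return f*c[:2]/c[2]+[d['cx'],d['cy']]
def tri(*rs):
    A=0;b=0
    for o,r in rs:
        r=r/np.linalg.norm(r);P=np.eye(3)-np.outer(r,r);A=A+P;b=b+P@o
    return np.linalg.solve(A,b)
E
python3 - <<'E'
from h import *
for n in ['scene','side']:
    d=snap(n,n+'0'); print(n,d['fovy'],-np.array(d['R']).T@d['t'])
o=get_obs();print(o)
E
```

```text
scene 55.868286029251124 [982.91056897 481.35098299 652.67423061]
side 54.88840736921908 [183.8314232  618.33871963 552.91959023]
{'clock': 0.1, 'qpos': array([-1.21100226e+00,  4.23753138e-01,  1.63055576e+00, -2.33374333e-06,
        1.08859439e+00, -1.90005890e-02]), 'qd': array([-0.000491  , -0.00102217, -0.001044  , -0.00030882, -0.00057845,
        0.00112258]), 'tau': array([-1.79468634e-04, -5.45611131e+01, -2.74325323e+01,  6.45568315e-02,
        1.88482093e-02, -1.61306122e-05]), 'eef_pos': array([ 230.96750975, -580.20436441,  187.8092177 ]), 'tcp_rot': array([ 9.82117564e-01,  1.88267527e-01, -1.12142874e-04, -6.45651589e-04]), 'ft_force': array([ 0.25422097,  0.12509349, -0.45921514]), 'ft_torque': array([0.02143163, 0.03740543, 0.04423033]), 'grip_force': 0.0, 'grip_width': 87.7265668006274}
```

View pics/scene0.png

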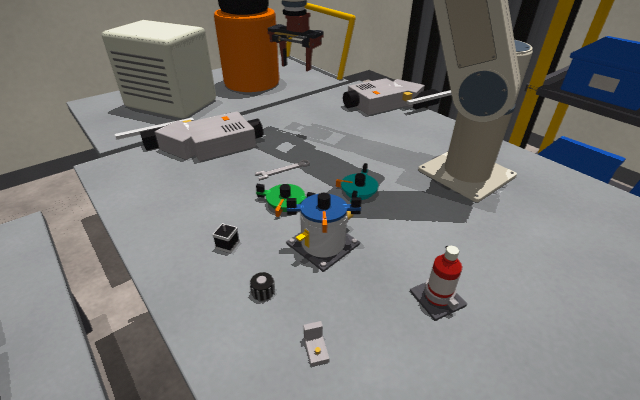

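View pics/side0.png

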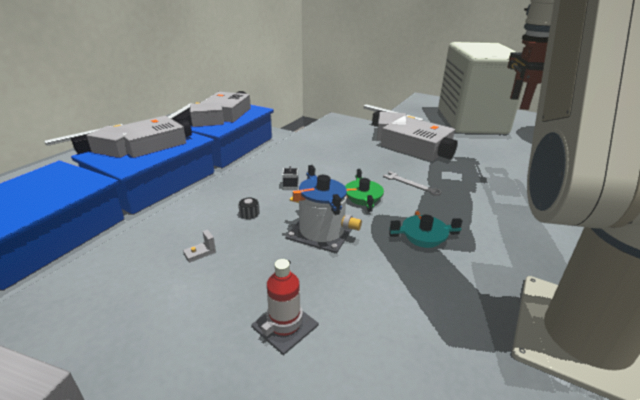

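The scene shows the blue lid at (324,203) with its key at about (324,220), yellow at (302,238) and the cap at (452,252). The side view shows the boss at (323,183), key at (297,195), brass at (355,224) and cap at (282,266). I'll enlarge both.

```bash
python3 - <<'E'
from h import *
a=load('scene0')['image'][180:270,270:380]; b=load('side0')['image'][160:250,270:380]
im=np.hstack([cv2.resize(x,None,fx=3.6,fy=3.6*1.6,interpolation=cv2.INTER_CUBIC) if 0 else cv2.resize(x,(396,324),interpolation=cv2.INTER_CUBIC) for x in (a,b)])
cv2.imwrite('pics/c0.png',im[:,:,::-1])
s,t=load('scene0'),load('side0')
print('boss',tri(ray(s,324,198),ray(t,323,180)))
print('cap',tri(ray(s,452,250),ray(t,282,264)))
E
```

```text
boss [552.09511812 -33.67009208 138.64160845]
cap [466.53189499 244.94875703 142.30609076]
```

View pics/c0.png

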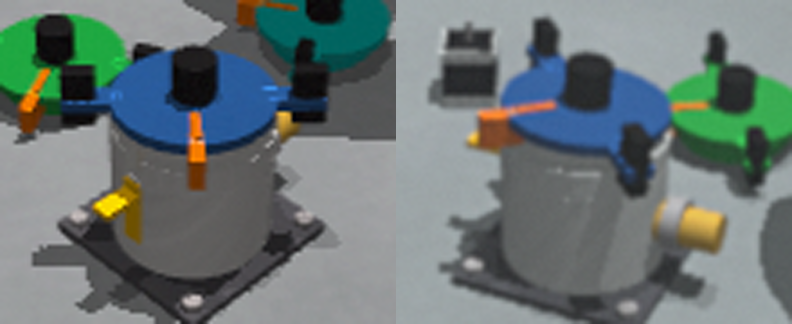

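```bash
python3 - <<'E'
from h import *
s,t=load('scene0'),load('side0')
S=lambda u,v:ray(s,270+u/3.6,180+v/3.6)
T=lambda u,v:ray(t,270+(u-396)/3.6,160+v/3.6)
oz=lambda r,z:(r[0]+r[1]*(z-r[0][2])/r[1][2]).round(1)
print('base',[oz(S(*p),6) for p in((60,225),(190,322),(325,228))])
print('pointer',oz(S(96,207),73))
print('port', [oz(T(722,230),z) for z in(45,55)])
print('bosstop',tri(S(194,54),T(590,62)), oz(S(194,56),146),oz(T(590,62),146))
print('padL',tri(S(80,68),T(545,22)),'padR',tri(S(309,45),T(633,130)))
print('key outer', oz(S(197,145),116),oz(T(490,113),116))
d=load('side0')['image']; x=d[250:345,240:330]; y=load('scene0')['image'][235:325,400:480]
c=cv2.resize
cv2.imwrite('pics/c1.png',np.hstack([c(x,(400,400)),c(y,(400,400))])[:,:,::-1])
E
```

```text
base [array([625.5, -85. ,   6. ]), array([611.3,  37.2,   6. ]), array([486.4,  28.9,   6. ])]
pointer [636.1 -25.6  73. ]
port [array([459.6, -47.4,  45. ]), array([454.2, -34.3,  55. ])]
bosstop [550.96511207 -35.54778636 145.25368707] [552.6 -33.7 146. ] [550.1 -33.6 146. ]
padL [609.07627439 -76.52215636 138.44710758] padR [493.22512228   9.3030298  144.39157612]
key outer [582.1   6.  116. ] [596.7   7.8 116. ]
```

View pics/c1.png

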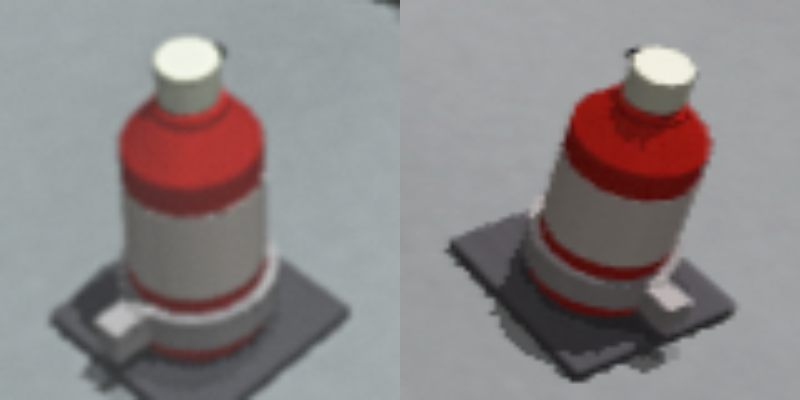

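Measurements from these crops:

| Item | Position or bearing |
|---|---|
| Canister axis | about (553, -33) |
| Notch bearing | about +5° |
| Key bearing | about +53° |
| Paddle b | about (609, -77) |
| Cap | (466.5, 245) |

The lid therefore has to turn about -48°, by pushing paddle b from its key side. The cap comes first.

```bash
cat >> h.py <<'E'
from scipy.spatial.transform import Rotation as Ro
def rel(*ws):
    o=get_obs(); R=Ro.from_quat(o['tcp_rot'])
    print('tool x',R.as_matrix()[:,0].round(3),'tcp',o['eef_pos'].round(1),'ft',o['ft_force'].round(1),'t',o['clock'])
    for w in ws: print(w,(R.inv().apply(np.array(w)-o['eef_pos'])/10).round(2))
E
python3 - <<'E'
from h import *
s,t=load('scene0'),load('side0')
print(onz(s,452.4,249.9,146),onz(t,282.1,263.8,146))
rel((450,-200,215),(467,245,165))
E
```

```text
[469.85580709 247.50711872 146.        ] [464.2203022  247.17775502 146.        ]
tool x [0.929 0.37  0.   ] tcp [ 231.  -580.2  187.8] ft [ 0.3  0.1 -0.5] t 0.1
(450, -200, 215) [ 34.41 -27.23  -2.68]
(467, 245, 165) [ 52.45 -67.94   2.37]
```

Request:
{"name": "drive_tool", "arguments": {
  "rows": [
    {"hand": 0,"translation": [3,-2.4,-2.7],"rotation": [0,0,0]},
    {"hand": 0,"translation": [34.4,-27.2,-2.7],"rotation": [0,0,0]},
    {"hand": 0,"translation": [34.4,-27.2,-2.7],"rotation": [0,0,0]},
    {"hand": 0,"translation": [34.4,-27.2,-2.7],"rotation": [0,0,0]},
    {"hand": 0,"translation": [34.4,-27.2,-2.7],"rotation": [0,0,0]},
    {"hand": 0,"translation": [34.4,-27.2,-2.7],"rotation": [0,0,0]},
    {"hand": 0,"translation": [34.4,-27.2,-2.7],"rotation": [0,0,0]},
    {"hand": 0,"translation": [34.4,-27.2,-2.7],"rotation": [0,0,0]}
  ]
}}

```text
clock: 0.77
eef_pos: [394.1, -296.4, 214.5]
tcp_rot: [0.982, 0.188, -0.0, -0.0]
ft_force: [1.2, -0.8, 0.4]
grip_width: 38.3
grip_force: 0.0
```

```bash
python3 -c "
from h import *
rel((467,246,215),(467,246,165))"
```

```text
tool x [ 0.929  0.369 -0.   ] tcp [ 394.1 -296.4  214.5] ft [ 1.2 -0.8  0.4] t 0.7667
(467, 246, 215) [ 2.681e+01 -4.771e+01 -4.000e-02]
(467, 246, 165) [ 26.82 -47.71   4.96]
```

Request:
{"name": "drive_tool", "arguments": {
  "rows": [
    {"hand": 0,"translation": [26.8,-47.7,0],"rotation": [0,0,0]},
    {"hand": 0,"translation": [26.8,-47.7,0],"rotation": [0,0,0]},
    {"hand": 0,"translation": [26.8,-47.7,0],"rotation": [0,0,0]},
    {"hand": 0,"translation": [26.8,-47.7,0],"rotation": [0,0,0]},
    {"hand": 0,"translation": [26.8,-47.7,0],"rotation": [0,0,0]},
    {"hand": 0,"translation": [26.8,-47.7,0],"rotation": [0,0,0]},
    {"hand": 0,"translation": [26.8,-47.7,0],"rotation": [0,0,0]},
    {"hand": 0,"translation": [26.8,-47.7,0],"rotation": [0,0,0]}
  ]
}}

```text
clock: 1.43
eef_pos: [437.6, 34.0, 214.6]
tcp_rot: [0.982, 0.188, 0.0, 0.0]
ft_force: [0.8, -0.5, -0.1]
grip_width: 0.4
grip_force: 0.0
```

```bash
python3 -c "
from h import *
rel((467,246,215),(467,246,165))"
```

```text
tool x [0.929 0.37  0.   ] tcp [437.6  34.  214.6] ft [ 0.8 -0.5 -0.1] t 1.4333
(467, 246, 215) [ 10.57 -18.61  -0.04]
(467, 246, 165) [ 10.57 -18.61   4.96]
```

Request:
{"name": "drive_tool", "arguments": {
  "rows": [
    {"hand": 0,"translation": [10.6,-18.6,0],"rotation": [0,0,0]},
    {"hand": 0,"translation": [10.6,-18.6,0],"rotation": [0,0,0]},
    {"hand": 0,"translation": [10.6,-18.6,0],"rotation": [0,0,0]},
    {"hand": 0,"translation": [10.6,-18.6,0],"rotation": [0,0,0]},
    {"hand": 0,"translation": [10.6,-18.6,2],"rotation": [0,0,0]},
    {"hand": 0,"translation": [10.6,-18.6,5],"rotation": [0,0,0]},
    {"hand": 0,"translation": [10.6,-18.6,5],"rotation": [0,0,0]},
    {"hand": 0,"translation": [10.6,-18.6,5],"rotation": [0,0,0]}
  ]
}}

```text
clock: 2.1
eef_pos: [465.9, 243.6, 163.0]
tcp_rot: [0.982, 0.189, -0.002, 0.001]
ft_force: [1.1, -0.5, 0.4]
grip_width: 0.7
grip_force: 0.0
```

```bash
python3 -c "
from h import *
rel((467,246,141))
d=snap('side','s1');e=snap('scene','q1');c=cv2.resize
im=np.hstack([c(d['image'][200:310,230:340],(390,390)),c(e['image'][180:290,390:500],(390,390))])
cv2.imwrite('pics/c2.png',im[:,:,::-1])"
```

```text
tool x [ 0.928  0.371 -0.005] tcp [465.9 243.6 163. ] ft [ 1.1 -0.5  0.4] t 2.1
(467, 246, 141) [ 0.2  -0.18  2.2 ]
```

View pics/c2.png

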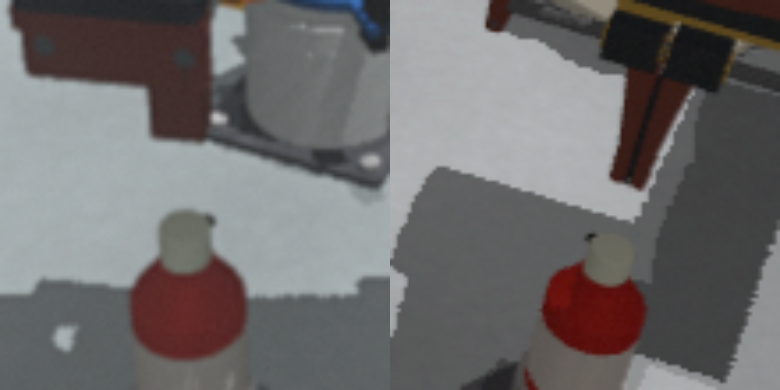

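The fingertip ends at side (180,138) and scene (628,185) in this crop. The cap top centre is at side (186,222) and scene (610,243). The gap looks larger than 17 mm, so I'll check by projection.

```bash
python3 -c "
from h import *
d=load('s1');e=load('q1');k=110/390
S=lambda u,v:(230+u*k,200+v*k)
Q=lambda u,v:(390+(u-390)*k,180+v*k)
o=get_obs();p=o['eef_pos'];print(p,o['clock'],o['qd'].round(3))
print(proj(d,p),S(180,138),proj(e,p),Q(628,185))
print('tip',tri(ray(d,*S(180,138)),ray(e,*Q(628,185))))
print('cap',tri(ray(d,*S(186,220)),ray(e,*Q(610,243))))
print(proj(d,[467,246,146]),S(186,220),proj(e,[467,246,146]),Q(610,243))
"
```

```text
[467.89007069 243.32102327 165.36575272] 2.2 [-0.013 -0.022 -0.008  0.001 -0.005  0.003]
[281.13446406 252.05433667] (280.7692307692308, 238.9230769230769) [453.45639851 240.77959667] (457.12820512820514, 232.17948717948718)
tip [468.02102046 244.1284323  189.79485959]
cap [466.30925064 243.97655364 145.52396093]
[281.08298686 262.75907553] (282.46153846153845, 262.05128205128204) [452.64016188 248.77918167] (452.05128205128204, 248.53846153846155)
```

The visible finger end triangulates about 25 mm above the reported TCP, so I'll descend with an eye on the force.

Request:
{"name": "drive_tool", "arguments": {
  "rows": [
    {"hand": 0,"translation": [0,-0.1,1.4],"rotation": [0,0,0]},
    {"hand": 0,"translation": [0,-0.1,1.8],"rotation": [0,0,0]},
    {"hand": 0,"translation": [0,-0.1,2.1],"rotation": [0,0,0]},
    {"hand": 0,"translation": [0,-0.1,2.2],"rotation": [0,0,0]},
    {"hand": 0,"translation": [0,-0.1,2.2],"rotation": [0,0,0]}
  ]
}}

```text
clock: 2.62
eef_pos: [467.7, 244.5, 143.3]
tcp_rot: [0.982, 0.188, 0.0, -0.0]
ft_force: [0.1, -0.1, 0.1]
grip_width: 0.3
grip_force: 0.0
```

```bash
python3 -c "
from h import *
rel((467,245,139))
d=snap('side','s2');e=snap('scene','q2');c=cv2.resize
im=np.hstack([c(d['image'][200:310,230:340],(390,390)),c(e['image'][180:290,390:500],(390,390))])
cv2.imwrite('pics/c3.png',im[:,:,::-1])
rel((467,245,139))"
```

```text
tool x [0.929 0.369 0.001] tcp [467.7 244.5 143.3] ft [ 0.1 -0.1  0.1] t 2.6167
(467, 245, 139) [-0.05 -0.07  0.43]
tool x [0.929 0.369 0.001] tcp [467.8 244.8 143.3] ft [-0.2 -0.1  0.3] t 2.7167
(467, 245, 139) [-0.06 -0.05  0.43]
```

View pics/c3.png

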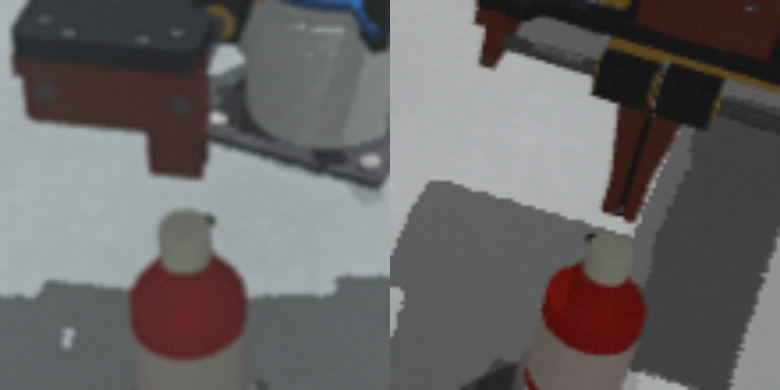

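There is still no contact, and the visible tip is at about z 168. So the real tip sits about 25 mm above the reported TCP, and the cap should be touched near TCP z 121.

Request:
{"name": "drive_tool", "arguments": {
  "rows": [
    {"hand": 0,"translation": [0,0,1.0],"rotation": [0,0,0]},
    {"hand": 0,"translation": [0,0,1.7],"rotation": [0,0,0]},
    {"hand": 0,"translation": [0,0,2.0],"rotation": [0,0,0]},
    {"hand": 0,"translation": [0,0,2.2],"rotation": [0,0,0]},
    {"hand": 0,"translation": [0,0,2.4],"rotation": [0,0,0]},
    {"hand": 0,"translation": [0,0,2.4],"rotation": [0,0,0]}
  ]
}}

```text
clock: 3.22
eef_pos: [467.1, 244.8, 118.1]
tcp_rot: [0.982, 0.188, -0.0, 0.0]
ft_force: [0.6, -0.1, 0.2]
grip_width: 0.6
grip_force: 0.0
```

Request:
{"name": "drive_tool", "arguments": {
  "rows": [
    {"hand": 0,"translation": [0,0,0.2],"rotation": [0,0,0]},
    {"hand": 0,"translation": [0,0,0.3],"rotation": [0,0,0]},
    {"hand": 0,"translation": [0,0,0.4],"rotation": [0,0,0]}
  ]
}}

```text
clock: 3.47
eef_pos: [467.4, 245.0, 114.7]
tcp_rot: [0.982, 0.188, 0.0, -0.0]
ft_force: [-0.6, 0.7, -1.0]
grip_width: 0.4
grip_force: 0.0
```

```bash
python3 -c "
from h import *
d=snap('side','s3');e=snap('scene','q3');c=cv2.resize
im=np.hstack([c(d['image'][220:300,240:320],(390,390)),c(e['image'][200:280,410:490],(390,390))])
cv2.imwrite('pics/c4.png',im[:,:,::-1])
rel((467,245,139))"
```

```text
tool x [ 0.929  0.37  -0.   ] tcp [467.3 244.9 114.6] ft [-0.3  0.4  0.3] t 3.5667
(467, 245, 139) [-0.03 -0.02 -2.44]
```

View pics/c4.png

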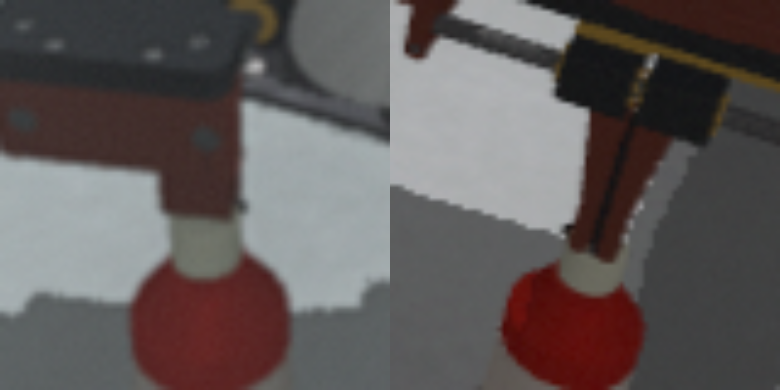

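The finger end at side (205,215) and scene (597,258) is centred on the cap top and about to touch it. I'll continue in small steps.

Request:
{"name": "drive_tool", "arguments": {
  "rows": [
    {"hand": 0,"translation": [0,0,0.2],"rotation": [0,0,0]},
    {"hand": 0,"translation": [0,0,0.4],"rotation": [0,0,0]},
    {"hand": 0,"translation": [0,0,0.4],"rotation": [0,0,0]}
  ]
}}

```text
clock: 3.82
eef_pos: [467.6, 245.0, 110.6]
tcp_rot: [0.982, 0.188, 0.0, -0.0]
ft_force: [-0.3, -0.1, 1.8]
grip_width: 0.6
grip_force: 1.3
```

Contact: 1.8 N.

Request:
{"name": "drive_tool", "arguments": {
  "rows": [
    {"hand": 0,"translation": [0,0,0.3],"rotation": [0,0,0]},
    {"hand": 0,"translation": [0,0,0.5],"rotation": [0,0,0]},
    {"hand": 0,"translation": [0,0,0.5],"rotation": [0,0,0]}
  ]
}}

```text
clock: 4.07
eef_pos: [467.7, 245.1, 106.1]
tcp_rot: [0.982, 0.188, 0.0, -0.0]
ft_force: [-0.8, -0.7, 6.6]
grip_width: 0.5
grip_force: 3.5
```

Request:
{"name": "drive_tool", "arguments": {
  "rows": [
    {"hand": 0,"translation": [0,0,0.15],"rotation": [0,0,0]},
    {"hand": 0,"translation": [0,0,0.2],"rotation": [0,0,0]},
    {"hand": 0,"translation": [0,0,0.2],"rotation": [0,0,0]}
  ]
}}

```text
clock: 4.32
eef_pos: [467.8, 245.1, 105.8]
tcp_rot: [0.982, 0.188, 0.001, -0.0]
ft_force: [-6.2, -2.9, 25.2]
grip_width: 0.3
grip_force: 12.6
```

The cap is bottomed (25 N). I'll release it, check the tip-to-TCP geometry from the earlier pictures, and plan the next move.

Request:
{"name": "drive_tool", "arguments": {
  "rows": [
    {"hand": 0,"translation": [0,0,-2],"rotation": [0,0,0]},
    {"hand": 0,"translation": [0,0,-6],"rotation": [0,0,0]},
    {"hand": 0,"translation": [0,0,-10],"rotation": [0,0,0]},
    {"hand": 0,"translation": [0,0,-12],"rotation": [0,0,0]},
    {"hand": 0,"translation": [0,0,-12],"rotation": [0,0,0]}
  ]
}}

```text
clock: 4.73
eef_pos: [470.0, 246.2, 228.3]
tcp_rot: [0.982, 0.188, 0.004, -0.001]
ft_force: [-0.4, 0.8, -0.3]
grip_width: 0.3
grip_force: 0.0
```

```bash
python3 -c "
from h import *
d=load('s2');e=load('q2');k=110/390
S=lambda u,v:(230+u*k,200+v*k)
Q=lambda u,v:(390+(u-390)*k,180+v*k)
print('tip',tri(ray(d,*S(178,176)),ray(e,*Q(620,217))))
ty=np.array([.37,-.929,0]);tx=np.array([.929,.37,0])
for z in (200,225,250):
  for s in(-1,1):
    c=np.array([467.7,244.6,z])+s*89*ty
    for g in(-37,37):
      p=c+g*tx; a=proj(d,p);b=proj(e,p); print(z,s,g,((a-[230,200])/k).round(),((b-[390,180])/k+[390,0]).round())
ax=np.array([553.5,-33,0])
B=lambda b,r,z:ax+[r*np.cos(np.radians(b)),r*np.sin(np.radians(b)),z]
rel((470,150,215),B(-15,76,215),B(-15,76,75))
"
```

```text
tip [469.25565427 245.52658237 169.18510155]
200 -1 -37 [217. 278.] [829. 184.]
200 -1 37 [ 22. 256.] [807. 278.]
200 1 -37 [297.  19.] [486.  75.]
200 1 37 [146.   5.] [441. 151.]
225 -1 -37 [216. 226.] [846. 146.]
225 -1 37 [ 15. 204.] [825. 239.]
225 1 -37 [298. -26.] [493.  38.]
225 1 37 [143. -40.] [448. 114.]
250 -1 -37 [214. 171.] [863. 107.]
250 -1 37 [  8. 149.] [843. 199.]
250 1 -37 [298. -73.] [501.   0.]
250 1 37 [140. -86.] [455.  75.]
tool x [0.929 0.37  0.008] tcp [470.  246.2 228.3] ft [-0.4  0.8 -0.3] t 4.7333
(470, 150, 215) [-3.57  8.94  1.3 ]
[626.9103628  -52.67024743 215.        ] [ 3.51 33.58  1.34]
[626.9103628  -52.67024743  75.        ] [ 3.39 33.59 15.34]
```

Request:
{"name": "drive_tool", "arguments": {
  "rows": [
    {"hand": 0,"translation": [3.6,33.2,0.5],"rotation": [0,0,0]},
    {"hand": 0,"translation": [3.6,33.2,0.5],"rotation": [0,0,0]},
    {"hand": 0,"translation": [3.6,33.2,0.5],"rotation": [0,0,0]},
    {"hand": 0,"translation": [3.6,33.2,0.5],"rotation": [0,0,0]},
    {"hand": 0,"translation": [3.6,33.2,0.5],"rotation": [0,0,0]},
    {"hand": 0,"translation": [3.6,33.2,0.5],"rotation": [0,0,0]},
    {"hand": 0,"translation": [3.6,33.2,0.5],"rotation": [0,0,0]},
    {"hand": 0,"translation": [3.6,33.2,0.5],"rotation": [0,0,0]}
  ]
}}

```text
clock: 5.4
eef_pos: [623.0, -51.6, 216.8]
tcp_rot: [0.982, 0.188, -0.001, -0.0]
ft_force: [0.7, 0.7, -0.2]
grip_width: 0.5
grip_force: 0.0
```

Request:
{"name": "drive_tool", "arguments": {
  "rows": [
    {"hand": 0,"translation": [0.5,3.0,0],"rotation": [0,0,0]},
    {"hand": 0,"translation": [0.5,3.0,0],"rotation": [0,0,0]}
  ]
}}

```text
clock: 5.57
eef_pos: [640.6, -80.7, 216.6]
tcp_rot: [0.983, 0.186, -0.0, 0.001]
ft_force: [-0.3, 0.7, -0.0]
grip_width: 0.5
grip_force: 0.0
```

```bash
cat >> h.py <<'E'
ax=np.array([553.5,-33,0])
B=lambda b,r,z:ax+[r*np.cos(np.radians(b)),r*np.sin(np.radians(b)),z]
E
python3 -c "
from h import *
rel(B(-12,76,200),B(-12,76,110),B(-12,76,72))
d=snap('wrist','w0');print(d['fovy'],d['cx'],d['cy'],get_obs()['qpos'].round(2))"
```

```text
tool x [ 0.931  0.366 -0.001] tcp [640.6 -80.7 216.6] ft [-0.3  0.7 -0. ] t 5.5667
[627.83921766 -48.8012885  200.        ] [-0.02 -3.44  1.65]
[627.83921766 -48.8012885  110.        ] [-1.000e-02 -3.440e+00  1.065e+01]
[627.83921766 -48.8012885   72.        ] [-1.000e-02 -3.450e+00  1.445e+01]
65.70646984690485 322.97320049238374 197.2789449431932 [-0.14  0.42  1.56 -0.    1.16  1.06]
```

View pics/w0.png

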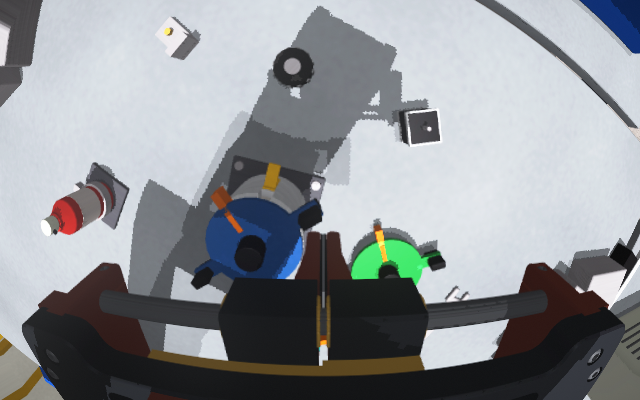

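The wrist view shows paddle b at about (312,212), paddle a at (203,277), the key end at (219,196), the pointer at (273,175), the boss at (250,252) and the fingertips at (325,235).

```bash
python3 -c "
from h import *
d=load('w0');g=lambda u,v,z:onz(d,u,v,z,True).round(1)
print('boss',g(250,254,147),'b',g(313,210,125),'a',g(203,277,125),'key',g(219,193,118),'ptr tip',g(274,164,73),'capprobe',g(47,228,146),'tip',g(325,234,250))
for n,p in (('b',g(313,210,125)),('a',g(203,277,125)),('key',g(219,193,118)),('ptr',g(274,164,73))):
  v=p-ax;print(n,np.degrees(np.arctan2(v[1],v[0])),np.hypot(v[0],v[1]))
print(get_obs()['eef_pos'])
"
```

```text
boss [559.6 -35.7 147. ] b [618.  -79.4 125. ] a [494.3   9.4 125. ] key [597.   16.9 118. ] ptr tip [635.2 -24.1  73. ] capprobe [468.4 240.4 146. ] tip [649.9 -78.4 250. ]
b -35.73047924842077 79.45571093382779
a 144.38914756133124 72.81758029487109
key 48.91992168470026 66.19864046942354
ptr 6.217008319447362 82.18333164334486
[639.13075392 -78.23684051 216.41111764]
```

Request:
{"name": "drive_tool", "arguments": {
  "rows": [
    {"hand": 0,"translation": [0,-3.1,0],"rotation": [0,0,0]},
    {"hand": 0,"translation": [0,-3.1,0],"rotation": [0,0,0]},
    {"hand": 0,"translation": [0,-3.1,3.5],"rotation": [0,0,0]},
    {"hand": 0,"translation": [0,-3.1,7],"rotation": [0,0,0]},
    {"hand": 0,"translation": [0,-3.1,9.5],"rotation": [0,0,0]},
    {"hand": 0,"translation": [0,-3.1,10.6],"rotation": [0,0,0]},
    {"hand": 0,"translation": [0,-3.1,10.6],"rotation": [0,0,0]}
  ]
}}

```text
clock: 6.2
eef_pos: [624.6, -45.7, 109.3]
tcp_rot: [0.982, 0.189, -0.003, -0.001]
ft_force: [-0.4, 0.5, -0.3]
grip_width: 0.9
grip_force: 0.0
```

Request:
{"name": "drive_tool", "arguments": {
  "rows": [
    {"hand": 0,"translation": [0,0,1],"rotation": [0,0,0]},
    {"hand": 0,"translation": [0,0,2],"rotation": [0,0,0]},
    {"hand": 0,"translation": [0,0,3],"rotation": [0,0,0]},
    {"hand": 0,"translation": [0,0,3.7],"rotation": [0,0,0]},
    {"hand": 0,"translation": [0,0,3.7],"rotation": [0,0,0]}
  ]
}}

```text
clock: 6.62
eef_pos: [626.6, -46.8, 74.2]
tcp_rot: [0.982, 0.188, -0.001, -0.0]
ft_force: [0.1, -0.4, 0.7]
grip_width: 0.1
grip_force: 0.0
```

```bash
python3 -c "
from h import *
rel(*[B(b,76,72) for b in range(-16,-81,-4)])
d=snap('side','s4');e=snap('scene','q4');c=cv2.resize
im=np.hstack([c(d['image'][130:230,270:370],(390,390)),c(e['image'][150:250,270:370],(390,390))])
cv2.imwrite('pics/c5.png',im[:,:,::-1])"
```

```text
tool x [ 0.929  0.37  -0.002] tcp [626.6 -46.8  74.2] ft [ 0.1 -0.4  0.7] t 6.6167
[626.55588889 -53.94843904  72.        ] [-0.27  0.66  0.22]
[624.91663918 -58.99353089  72.        ] [-0.61  1.06  0.22]
[622.92945478 -63.91198487  72.        ] [-0.98  1.45  0.22]
[620.60401706 -68.67983877  72.        ] [-1.37  1.81  0.22]
[617.95165531 -73.27386408  72.        ] [-1.78  2.13  0.22]
[614.98529157 -77.67167917  72.        ] [-2.22  2.43  0.22]
[611.71937768 -81.85185834  72.        ] [-2.68  2.7   0.22]
[608.16982483 -85.79403615  72.        ] [-3.16  2.94  0.23]
[604.35392608 -89.47900674  72.        ] [-3.65  3.14  0.23]
[600.29027212 -92.88881727  72.        ] [-4.15  3.3   0.23]
[595.99866066 -96.00685551  72.        ] [-4.66  3.43  0.23]
[591.5        -98.81793069  72.        ] [-5.19  3.53  0.23]
[ 586.81620716 -101.30834752   72.        ] [-5.71  3.59  0.23]
[ 581.9701011  -103.46597295   72.        ] [-6.24  3.61  0.23]
[ 576.98529157 -105.28029524   72.        ] [-6.77  3.59  0.23]
[ 571.88606407 -106.7424752    72.        ] [-7.3   3.54  0.23]
[ 566.6972615  -107.84538923   72.        ] [-7.82  3.45  0.23]
```

View pics/c5.png

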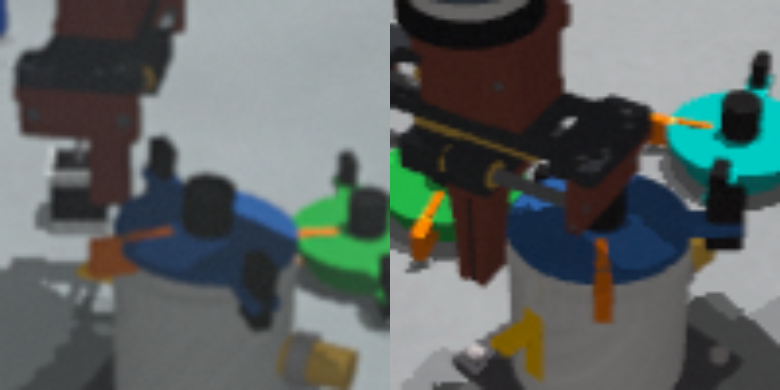

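The finger, with its tip at side (112,203) and scene (482,282), is down beside paddle b on its key side. I'll push along the arc.

Request:
{"name": "drive_tool", "arguments": {
  "rows": [
    {"hand": 0,"translation": [-0.27,0.66,0.1],"rotation": [0,0,0]},
    {"hand": 0,"translation": [-0.44,0.86,0.1],"rotation": [0,0,0]},
    {"hand": 0,"translation": [-0.61,1.06,0.1],"rotation": [0,0,0]},
    {"hand": 0,"translation": [-0.8,1.25,0.1],"rotation": [0,0,0]},
    {"hand": 0,"translation": [-0.98,1.45,0.1],"rotation": [0,0,0]},
    {"hand": 0,"translation": [-1.18,1.63,0.1],"rotation": [0,0,0]},
    {"hand": 0,"translation": [-1.37,1.81,0.1],"rotation": [0,0,0]}
  ]
}}

```text
clock: 7.3
eef_pos: [621.5, -69.0, 74.8]
tcp_rot: [0.982, 0.188, 0.0, 0.0]
ft_force: [-0.1, 0.9, 0.6]
grip_width: 0.5
grip_force: 0.6
```

```bash
python3 -c "
from h import *
d=load('s4');e=load('q4')
print('tip',tri(ray(d,298.7,182.05),ray(e,293.6,222.3)))
rel(*[B(b,76,73) for b in range(-28,-61,-4)])"
```

```text
tip [627.98392386 -47.85786237 101.43174417]
tool x [0.929 0.37  0.   ] tcp [621.5 -69.   74.8] ft [-0.1  0.9  0.6] t 7.3
[620.60401706 -68.67983877  73.        ] [-0.07 -0.07  0.18]
[617.95165531 -73.27386408  73.        ] [-0.49  0.26  0.18]
[614.98529157 -77.67167917  73.        ] [-0.93  0.56  0.18]
[611.71937768 -81.85185834  73.        ] [-1.38  0.83  0.18]
[608.16982483 -85.79403615  73.        ] [-1.86  1.07  0.18]
[604.35392608 -89.47900674  73.        ] [-2.35  1.27  0.18]
[600.29027212 -92.88881727  73.        ] [-2.85  1.43  0.18]
[595.99866066 -96.00685551  73.        ] [-3.37  1.56  0.18]
[591.5        -98.81793069  73.        ] [-3.89  1.66  0.18]
```

Request:
{"name": "drive_tool", "arguments": {
  "rows": [
    {"hand": 0,"translation": [-0.28,0.1,0.05],"rotation": [0,0,0]},
    {"hand": 0,"translation": [-0.49,0.26,0.05],"rotation": [0,0,0]},
    {"hand": 0,"translation": [-0.71,0.41,0.05],"rotation": [0,0,0]},
    {"hand": 0,"translation": [-0.93,0.56,0.05],"rotation": [0,0,0]},
    {"hand": 0,"translation": [-1.16,0.7,0.05],"rotation": [0,0,0]},
    {"hand": 0,"translation": [-1.38,0.83,0.05],"rotation": [0,0,0]},
    {"hand": 0,"translation": [-1.62,0.95,0.05],"rotation": [0,0,0]},
    {"hand": 0,"translation": [-1.86,1.07,0.05],"rotation": [0,0,0]}
  ]
}}

```text
clock: 7.97
eef_pos: [608.0, -85.8, 74.1]
tcp_rot: [0.982, 0.188, 0.0, -0.0]
ft_force: [0.8, 0.7, 0.4]
grip_width: 0.4
grip_force: 0.6
```

```bash
python3 -c "
from h import *
rel(*[B(b,76,73) for b in range(-44,-81,-4)])
d=snap('side','s5');e=snap('scene','q5');c=cv2.resize
im=np.hstack([c(d['image'][130:230,270:370],(390,390)),c(e['image'][150:250,270:370],(390,390))])
cv2.imwrite('pics/c6.png',im[:,:,::-1])"
```

```text
tool x [0.929 0.37  0.   ] tcp [608.  -85.8  74.1] ft [0.8 0.7 0.4] t 7.9667
[608.16982483 -85.79403615  73.        ] [0.01 0.01 0.11]
[604.35392608 -89.47900674  73.        ] [-0.48  0.21  0.11]
[600.29027212 -92.88881727  73.        ] [-0.98  0.37  0.11]
[595.99866066 -96.00685551  73.        ] [-1.5   0.51  0.11]
[591.5        -98.81793069  73.        ] [-2.02  0.6   0.11]
[ 586.81620716 -101.30834752   73.        ] [-2.55  0.66  0.11]
[ 581.9701011  -103.46597295   73.        ] [-3.08  0.68  0.11]
[ 576.98529157 -105.28029524   73.        ] [-3.61  0.66  0.11]
[ 571.88606407 -106.7424752    73.        ] [-4.13  0.61  0.11]
[ 566.6972615  -107.84538923   73.        ] [-4.66  0.52  0.11]
```

View pics/c6.png

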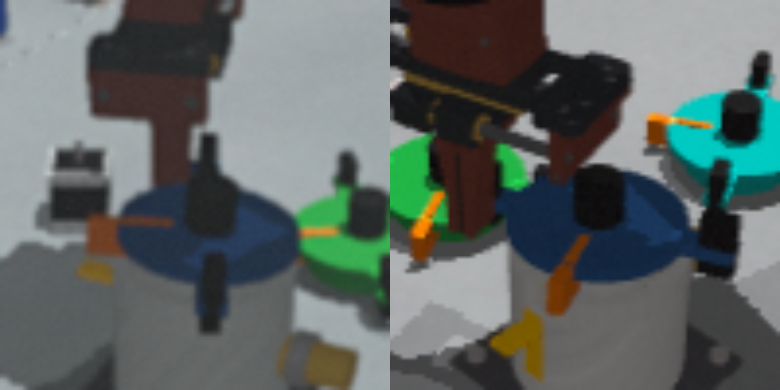

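The lid is turning well: the key in the scene crop has moved to about (565,290), towards the pointer at (520,340). That was my last picture, so I'll go on by force and image code.

Request:
{"name": "drive_tool", "arguments": {
  "rows": [
    {"hand": 0,"translation": [-0.24,0.12,0],"rotation": [0,0,0]},
    {"hand": 0,"translation": [-0.48,0.21,0],"rotation": [0,0,0]},
    {"hand": 0,"translation": [-0.73,0.29,0],"rotation": [0,0,0]},
    {"hand": 0,"translation": [-0.98,0.37,0],"rotation": [0,0,0]},
    {"hand": 0,"translation": [-1.24,0.44,0],"rotation": [0,0,0]},
    {"hand": 0,"translation": [-1.5,0.51,0],"rotation": [0,0,0]},
    {"hand": 0,"translation": [-1.76,0.56,0],"rotation": [0,0,0]},
    {"hand": 0,"translation": [-2.02,0.6,0],"rotation": [0,0,0]}
  ]
}}

```text
clock: 8.73
eef_pos: [591.5, -98.8, 74.2]
tcp_rot: [0.982, 0.188, 0.0, -0.0]
ft_force: [1.2, 0.3, 0.7]
grip_width: 0.6
grip_force: 0.7
```

```bash
cat >> h.py <<'E'
def key(f):  # orange key bearing/paddle check from scene camera
    d=snap('scene',f); hsv=cv2.cvtColor(d['image'],cv2.COLOR_RGB2HSV)
    for n,lo,hi in(('orange',(6,170,60),(17,255,255)),('yellow',(21,150,60),(32,255,255)),('blue',(100,120,30),(118,255,255))):
        m=cv2.inRange(hsv,lo,hi); m[:190]=0;m[260:]=0;m[:,:293]=0;m[:,370:]=0
        k,l,st,c=cv2.connectedComponentsWithStats(m)
        print(n,[(st[i].tolist(),c[i].round(1).tolist()) for i in range(1,k) if st[i,4]>8])
E
python3 -c "
from h import *
key('q6')
rel(*[B(b,76,73) for b in range(-60,-81,-4)])"
```

```text
orange [([311, 209, 8, 7, 17], [314.4, 212.0]), ([304, 216, 10, 12, 80], [307.6, 221.7])]
yellow [([296, 229, 13, 19, 122], [303.7, 237.3])]
blue [([300, 193, 56, 31, 932], [324.3, 208.6])]
tool x [ 0.929  0.37  -0.   ] tcp [591.  -99.   74.1] ft [1.2 1.5 0.8] t 8.7833
[591.5        -98.81793069  73.        ] [0.05 0.   0.11]
[ 586.81620716 -101.30834752   73.        ] [-0.47  0.06  0.11]
[ 581.9701011  -103.46597295   73.        ] [-1.    0.08  0.11]
[ 576.98529157 -105.28029524   73.        ] [-1.53  0.07  0.11]
[ 571.88606407 -106.7424752    73.        ] [-2.06  0.01  0.11]
[ 566.6972615  -107.84538923   73.        ] [-2.59 -0.08  0.11]
```

Request:
{"name": "drive_tool", "arguments": {
  "rows": [
    {"hand": 0,"translation": [-0.13,0.02,0],"rotation": [0,0,0]},
    {"hand": 0,"translation": [-0.26,0.03,0],"rotation": [0,0,0]},
    {"hand": 0,"translation": [-0.39,0.05,0],"rotation": [0,0,0]},
    {"hand": 0,"translation": [-0.52,0.06,0],"rotation": [0,0,0]},
    {"hand": 0,"translation": [-0.65,0.07,0],"rotation": [0,0,0]},
    {"hand": 0,"translation": [-0.78,0.07,0],"rotation": [0,0,0]}
  ]
}}

```text
clock: 9.28
eef_pos: [584.5, -102.3, 74.1]
tcp_rot: [0.982, 0.188, -0.0, 0.0]
ft_force: [-0.0, -0.7, -0.7]
grip_width: 0.3
grip_force: 0.0
```

```bash
python3 -c "
from h import *
key('q7')
rel()"
```

```text
orange [([301, 211, 17, 18, 96], [305.9, 220.9])]
yellow [([296, 230, 13, 18, 121], [303.7, 237.4])]
blue [([300, 193, 51, 35, 998], [323.7, 209.5])]
tool x [ 0.929  0.37  -0.001] tcp [ 584.1 -102.4   74. ] ft [-0.1  0.8  0.3] t 9.3333
```

Request:
{"name": "drive_tool", "arguments": {
  "rows": [
    {"hand": 0,"translation": [-0.13,0.01,0],"rotation": [0,0,0]},
    {"hand": 0,"translation": [-0.26,0.01,0],"rotation": [0,0,0]},
    {"hand": 0,"translation": [-0.39,0.01,0],"rotation": [0,0,0]},
    {"hand": 0,"translation": [-0.52,0.01,0],"rotation": [0,0,0]}
  ]
}}

```text
clock: 9.67
eef_pos: [580.1, -104.2, 74.3]
tcp_rot: [0.982, 0.188, 0.0, 0.0]
ft_force: [2.0, 1.5, 0.2]
grip_width: 0.3
grip_force: 1.1
```

```bash
python3 -c "
from h import *
key('q8')
rel()"
```

```text
orange [([309, 211, 9, 6, 18], [312.6, 213.3]), ([301, 217, 10, 12, 77], [304.5, 222.3])]
yellow [([296, 229, 13, 19, 123], [303.7, 237.3])]
blue [([301, 193, 53, 36, 999], [324.7, 209.8])]
tool x [0.929 0.37  0.   ] tcp [ 579.8 -104.2   74.2] ft [ 1.8  1.  -0.1] t 9.7167
```

Request:
{"name": "drive_tool", "arguments": {
  "rows": [
    {"hand": 0,"translation": [-0.13,0,0],"rotation": [0,0,0]},
    {"hand": 0,"translation": [-0.26,0,0],"rotation": [0,0,0]},
    {"hand": 0,"translation": [-0.39,0,0],"rotation": [0,0,0]}
  ]
}}

```text
clock: 9.97
eef_pos: [578.2, -105.1, 74.6]
tcp_rot: [0.982, 0.188, 0.002, 0.0]
ft_force: [9.6, 7.0, -2.5]
grip_width: 0.7
grip_force: 4.9
```

```bash
python3 -c "
from h import *
key('q9')
rel()"
```

```text
orange [([309, 211, 9, 5, 16], [313.0, 212.9]), ([301, 217, 10, 11, 75], [304.5, 222.0])]
yellow [([296, 229, 13, 19, 123], [303.7, 237.1])]
blue [([301, 193, 53, 36, 1009], [324.8, 209.9])]
tool x [0.929 0.369 0.004] tcp [ 578.3 -105.1   74.7] ft [ 7.4  5.6 -1.7] t 10.0167
```

The force rose to 12 N and the key stopped turning, so it has very likely dropped. I'll back off and verify the key height by projection.

Request:
{"name": "drive_tool", "arguments": {
  "rows": [
    {"hand": 0,"translation": [0.7,0.2,0],"rotation": [0,0,0]},
    {"hand": 0,"translation": [1.6,0.3,0],"rotation": [0,0,0]},
    {"hand": 0,"translation": [1.6,0.3,0],"rotation": [0,0,0]}
  ]
}}

```text
clock: 10.27
eef_pos: [593.6, -102.5, 74.2]
tcp_rot: [0.982, 0.188, 0.0, 0.0]
ft_force: [0.1, 0.4, 0.1]
grip_width: 0.8
grip_force: 0.0
```

```bash
python3 -c "
from h import *
key('q10')
d=load('q10')
for z in (94,96,100,104): print(z,[proj(d,B(b,70,z)).round(1).tolist() for b in (2,6,10)])
o=load('q4');e=load('q10')
# boss top: dark pixels at the boss column
for f in('side',):
  a=load('s4')['image'];n=snap('side','s10')['image']
  for im in(a,n):
    g=im.max(2)[168:200,316:330]; print([int(x) for x in g.mean(1)])
rel(B(-52,78,74),B(-52,78,200))"
```

```text
orange [([308, 211, 11, 6, 20], [312.6, 213.4]), ([301, 217, 10, 12, 76], [304.5, 222.3])]
yellow [([349, 210, 3, 5, 9], [350.0, 212.3]), ([296, 229, 13, 19, 121], [303.7, 237.2])]
blue [([298, 192, 56, 37, 1009], [324.4, 209.8])]
94 [[299.7, 226.9], [301.1, 228.0], [302.7, 229.0]]
96 [[299.7, 226.2], [301.1, 227.3], [302.7, 228.4]]
100 [[299.6, 224.9], [301.1, 226.0], [302.6, 227.0]]
104 [[299.6, 223.5], [301.0, 224.6], [302.6, 225.6]]
[177, 177, 177, 178, 179, 174, 151, 99, 60, 47, 42, 42, 42, 43, 43, 43, 41, 40, 40, 41, 43, 47, 58, 76, 88, 87, 83, 80, 77, 75, 72, 71]
[94, 93, 92, 92, 93, 95, 96, 96, 87, 70, 52, 41, 39, 40, 40, 40, 40, 39, 39, 40, 40, 41, 42, 48, 59, 68, 69, 71, 74, 74, 70, 69]
tool x [ 0.929  0.37  -0.001] tcp [ 592.2 -102.5   73.9] ft [-0.2  1.3  0.2] t 10.3667
[601.52159508 -94.46483878  74.        ] [ 1.17 -0.4  -0.01]
[601.52159508 -94.46483878 200.        ] [  1.16  -0.41 -12.61]
```

The key's lower edge is at row 228–229, so z is about 94, and the boss is lower as well: the key has dropped. I'll rise, then go over to the boss.

Request:
{"name": "drive_tool", "arguments": {
  "rows": [
    {"hand": 0,"translation": [0.8,0,-1],"rotation": [0,0,0]},
    {"hand": 0,"translation": [0.8,0,-5],"rotation": [0,0,0]},
    {"hand": 0,"translation": [0.8,0,-9],"rotation": [0,0,0]},
    {"hand": 0,"translation": [0.8,0,-11],"rotation": [0,0,0]},
    {"hand": 0,"translation": [0.8,0,-11],"rotation": [0,0,0]}
  ]
}}

```text
clock: 10.78
eef_pos: [602.4, -100.3, 189.4]
tcp_rot: [0.982, 0.188, 0.004, 0.002]
ft_force: [0.8, -0.3, 0.2]
grip_width: 0.7
grip_force: 0.0
```

```bash
python3 -c "
from h import *
rel((554,-34,184),(554,-34,116))"
```

```text
tool x [0.929 0.37  0.007] tcp [ 602.4 -100.3  189.4] ft [ 0.8 -0.3  0.2] t 10.7833
(554, -34, 184) [-2.05 -7.95  0.49]
(554, -34, 116) [-2.09 -7.98  7.29]
```

Request:
{"name": "drive_tool", "arguments": {
  "rows": [
    {"hand": 0,"translation": [-2,-7.9,0],"rotation": [0,0,0]},
    {"hand": 0,"translation": [-2,-7.9,0],"rotation": [0,0,0]},
    {"hand": 0,"translation": [-2,-7.9,0],"rotation": [0,0,0]},
    {"hand": 0,"translation": [-2,-7.9,2.5],"rotation": [0,0,0]},
    {"hand": 0,"translation": [-2,-7.9,4.5],"rotation": [0,0,0]},
    {"hand": 0,"translation": [-2,-7.9,6],"rotation": [0,0,0]},
    {"hand": 0,"translation": [-2,-7.9,6.5],"rotation": [0,0,0]},
    {"hand": 0,"translation": [-2,-7.9,6.5],"rotation": [0,0,0]}
  ]
}}

```text
clock: 11.45
eef_pos: [550.1, -33.6, 117.1]
tcp_rot: [0.982, 0.188, -0.002, -0.001]
ft_force: [-0.4, 0.0, -0.0]
grip_width: 0.4
grip_force: 0.0
```

```bash
python3 -c "
from h import *
rel((554,-34,109),(554,-34,101))"
```

```text
tool x [ 0.929  0.37  -0.004] tcp [550.1 -33.6 117.1] ft [-0.4  0.  -0. ] t 11.45
(554, -34, 109) [0.35 0.18 0.81]
(554, -34, 101) [0.36 0.19 1.61]
```

Request:
{"name": "drive_tool", "arguments": {
  "rows": [
    {"hand": 0,"translation": [0.3,0.15,0.3],"rotation": [0,0,0]},
    {"hand": 0,"translation": [0.3,0.15,0.5],"rotation": [0,0,0]},
    {"hand": 0,"translation": [0.3,0.15,0.7],"rotation": [0,0,0]},
    {"hand": 0,"translation": [0.3,0.15,0.9],"rotation": [0,0,0]},
    {"hand": 0,"translation": [0.3,0.15,0.9],"rotation": [0,0,0]}
  ]
}}

```text
clock: 11.87
eef_pos: [555.4, -33.9, 110.3]
tcp_rot: [0.982, 0.188, 0.0, 0.0]
ft_force: [-0.5, 0.0, 0.4]
grip_width: 0.0
grip_force: 0.0
```

Request:
{"name": "drive_tool", "arguments": {
  "rows": [
    {"hand": 0,"translation": [0,0,0.2],"rotation": [0,0,0]},
    {"hand": 0,"translation": [0,0,0.4],"rotation": [0,0,0]},
    {"hand": 0,"translation": [0,0,0.6],"rotation": [0,0,0]},
    {"hand": 0,"translation": [0,0,0.6],"rotation": [0,0,0]}
  ]
}}

```text
clock: 12.2
eef_pos: [555.5, -33.9, 104.5]
tcp_rot: [0.982, 0.188, 0.0, 0.0]
ft_force: [-0.1, -0.3, 1.8]
grip_width: 0.3
grip_force: 0.9
```

Request:
{"name": "drive_tool", "arguments": {
  "rows": [
    {"hand": 0,"translation": [0,0,0.2],"rotation": [0,0,0]},
    {"hand": 0,"translation": [0,0,0.4],"rotation": [0,0,0]},
    {"hand": 0,"translation": [0,0,0.6],"rotation": [0,0,0]},
    {"hand": 0,"translation": [0,0,0.6],"rotation": [0,0,0]}
  ]
}}

```text
clock: 12.53
eef_pos: [555.7, -33.9, 101.9]
tcp_rot: [0.982, 0.188, 0.001, 0.0]
ft_force: [-12.0, 0.8, 37.3]
grip_width: 0.4
grip_force: 18.2
```

```bash
python3 -c "
from h import *
key('q11')
d=load('q11')
for z in (86,90,94): print(z,[proj(d,B(b,70,z)).round(1).tolist() for b in (2,6,10)])
rel()"
```

```text
orange [([301, 213, 17, 18, 95], [306.1, 223.0])]
yellow [([348, 209, 4, 6, 11], [349.6, 212.3]), ([296, 230, 13, 18, 117], [303.7, 237.4])]
blue [([298, 195, 52, 37, 984], [324.2, 212.6])]
86 [[299.8, 229.6], [301.2, 230.7], [302.7, 231.7]]
90 [[299.7, 228.3], [301.2, 229.4], [302.7, 230.4]]
94 [[299.7, 226.9], [301.1, 228.0], [302.7, 229.0]]
tool x [0.929 0.37  0.001] tcp [555.6 -33.9 101.9] ft [-12.4   1.   36.6] t 12.5833
```

The lid has moved down about 3 px, roughly 8 mm, so it is seated. I'll retract and verify.

Request:
{"name": "drive_tool", "arguments": {
  "rows": [
    {"hand": 0,"translation": [0,0,-1],"rotation": [0,0,0]},
    {"hand": 0,"translation": [0,0,-4],"rotation": [0,0,0]},
    {"hand": 0,"translation": [0,0,-8],"rotation": [0,0,0]},
    {"hand": 0,"translation": [0,0,-12],"rotation": [0,0,0]},
    {"hand": 0,"translation": [0,0,-12],"rotation": [0,0,0]},
    {"hand": 0,"translation": [0,0,-12],"rotation": [0,0,0]}
  ]
}}

```text
clock: 13.08
eef_pos: [556.9, -33.9, 220.8]
tcp_rot: [0.982, 0.188, 0.003, 0.001]
ft_force: [-0.3, 0.4, -0.2]
grip_width: 0.1
grip_force: 0.0
```

```bash
python3 -c "
from h import *
key('q12')
n=snap('side','s12')['image'];print([int(x) for x in n.max(2)[168:200,316:330].mean(1)])
f=lambda i:[np.argwhere(cv2.inRange(cv2.cvtColor(load(i)['image'],cv2.COLOR_RGB2HSV),(100,120,30),(118,255,255))[170:215,u])[[0,-1],0].tolist() for u in(300,310,335,342)]
print(f('s10'),f('s12'));rel()"
```

```text
orange [([301, 213, 17, 18, 97], [306.2, 222.9])]
yellow [([348, 209, 4, 8, 15], [349.2, 212.3]), ([296, 230, 13, 18, 118], [303.6, 237.4])]
blue [([298, 195, 52, 37, 1019], [324.1, 212.1])]
[177, 176, 176, 177, 177, 176, 175, 175, 176, 176, 168, 127, 83, 59, 49, 47, 45, 45, 45, 45, 45, 44, 43, 43, 43, 45, 50, 61, 70, 71, 69, 70]Traceback (most recent call last):
  File "<string>", line 6, in <module>
    print(f('s10'),f('s12'));rel()
          ~^^^^^^^
  File "<string>", line 5, in <lambda>
    f=lambda i:[np.argwhere(cv2.inRange(cv2.cvtColor(load(i)['image'],cv2.COLOR_RGB2HSV),(100,120,30),(118,255,255))[170:215,u])[[0,-1],0].tolist() for u in(300,310,335,342)]
                ~~~~~~~~~~~~~~~~~~~~~~~~~~~~~~~~~~~~~~~~~~~~~~~~~~~~~~~~~~~~~~~~~~~~~~~~~~~~~~~~~~~~~~~~~~~~~~~~~~~~~~~~~~~~~~~~^^^^^^^^^^
IndexError: index 0 is out of bounds for axis 0 with size 0
```

The boss top is now about 4.5 px lower than at the start (about 11 mm, from 147 to 136). The lid stays seated with the arm clear of it.

```bash
python3 -c "
from cell import ticket
print(ticket.close_job())"
```

```text
the job is handed in; nothing more can be done
None
```

The job is handed in; no verdict came back. The spray cap was pressed and released, the key dropped into the notch, and the lid measures seated on the rim; I kept clear of the loose parts but took no final measurement of them or the cap.

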